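# Pack one phone kit into its tray

## Task

Pack the phone kit: put the keypad handset, the small battery, the plug adapter and the round earphone case into the red tray, each flat, right way up, in the grey nest whose outline matches it (either way round will do). Lower them in gently rather than dropping them, and leave the handset without keys and the larger battery where they lie on the bench.

Things in the scene. Friction and masses are not known exactly. Their poses are not given: they have to be found in the camera images.
- handset_center (a point): keypad handset lying flat, keys up: black box 108 (x) x 46 (y) x 16 (z) mm with a small dark screen at its +x end and light number keys at its -x end. Belongs to the kit. Point: its centre, 8 mm above its underside; z up. About 110 g.
- battery_center (a point): small battery pack lying flat: dark grey box 60 (x) x 40 (y) x 12 (z) mm with a pale panel and three brass contacts at its +x end. Belongs to the kit. Point: its centre, 6 mm above its underside; z up. About 45 g.
- adapter_center (a point): mains plug adapter: white square block 46 x 46 x 26 mm, with two 5 mm thick steel pins standing up 16 mm from its top (19 mm apart along its y). Belongs to the kit. Point: centre of the block, 13 mm above its underside; z up. About 70 g.
- case_center (a point): round earphone case: white puck, diameter 50 mm, 24 mm tall, with a small grey disc on top. Belongs to the kit. Point: its centre, 12 mm above its underside; z up. About 50 g.
- touch_handset_center (a point): look-alike, not in the kit: slim black handset without keys, 122 (x) x 60 (y) x 10 (z) mm, its whole face a dark screen. Point: its centre, 5 mm above its underside.
- big_battery_center (a point): look-alike, not in the kit: a larger battery pack, 80 (x) x 60 (y) x 12 (z) mm, otherwise like the small one. Point: its centre, 6 mm above its underside.
- nest_handset_floor (a point): the long nest, for the keypad handset: recess 120 (x, the long way) x 58 (y) mm. The nests are grey 126 x 97 mm plates, fixed two by two in any order in one fixed red tray (272 x 242 mm, rim 12 mm above the bench). 8 mm high ribs stand round the dark outline, 6 mm of play on every side, open for the fingers at mid-side. Point: centre of the recess floor, 8 mm above the bench, z up.
- nest_battery_floor (a point): the short oblong nest, for the small battery: recess 72 (x, the long way) x 52 (y) mm. Plate and ribs as for the long nest. Point: centre of the recess floor, 8 mm above the bench, z up.
- nest_adapter_floor (a point): the square nest, for the plug adapter: recess 58 x 58 mm, sides along x and y. Plate and ribs as for the long nest. Point: centre of the recess floor, 8 mm above the bench, z up.
- nest_case_floor (a point): the round nest, for the earphone case: recess 62 mm in diameter, its ribs in four groups on the diagonals, open for the fingers along x and y. Plate and ribs as for the long nest. Point: centre of the recess floor, 8 mm above the bench, z up.
Things that resemble listed ones, but are neither listed nor needed, are in the scene too. What is shaped like the part that bears nest_battery_floor but purple or yellow is not meant.

How it is judged:
By the outcome, as a careful person would: the job done as asked, in the order asked, and still so for the second after the job is handed in, with the robot touching nothing.
It also fails if it takes over 102 s, if anything falls off the work surface, if the arm or the gripper's body presses on something with over 40 N, if the wrist force passes 120 N, or if a joint passes its speed limit or range.

## Robot

A 6-joint arm with a two-finger parallel gripper is mounted at the origin on the work surface. World frame = base frame: x ahead of the robot, y to its left, z up, the work surface at z = 0. Lengths are in m, angles in rad, forces in N, time in s.
With the tool pointing down it reaches from about 0.3 to 0.75 m from the base axis. Payload 8.5 kg.
Tool frame: the origin (TCP) lies at the very end of the fingers, on their centre line; the grasp point (between the pads) lies 19 mm behind it; z points along the fingers, y is the direction in which the jaws open and shut (so a half turn about z gives the same grasp; the last joint's range is limited). The gripper opens to 85 mm and grips with 20 to 120 N. Pads are 22 mm wide; open, the fingers measure 114 mm over their backs; the gripper's body (76 mm by 85 mm) begins 54 mm behind the grasp point. The pads swing forward as they close: fully open they stand 13 mm farther back than shut.
Start: joints at [0.966, 0.381, 1.297, -0, 1.464, -0.215], TCP at [0.209, 0.509, 0.231] pointing down, gripper open.
Joint ranges: [-3.11, 3.11], [-0.89, 2.33], [0.22, 2.48], [-1.42, 4.56], [0.17, 2.85], [-2.88, 2.88]. Speed limits (rad/s): [2.39, 2.39, 3.14, 3.14, 3.14, 3.14].

## Interface

Orientations are given as a unit quaternion [w, x, y, z].
In Python, from station import bot, eyes gives the robot as it stands.
- The arm moves only by the tool arm_command, never from a script. Its argument "moves" is a list of rows, each an object of numbers: "dx", "dy", "dz": the shift along the tool's x, y, z in cm; "wx", "wy", "wz": the turn, a rotation vector about the tool's x, y, z in rad; "grip": the closure, from 0 (fully open) to 1 (shut). A call has exactly 10 rows; each row shifts and turns the commanded pose from where the row before left it, along the tool's axes as they then stand; what a row does not reach is not made up. A row lasts 1/10 s, in which the tool goes at most 50 mm and 8.59 degrees, less where a joint would pass 70% of its speed; a pose out of reach is approached as far as the arm can. A call with a gripper value outside its range is refused whole. The fingers move at their own pace and stop on an object; the grip force is fixed at half the most. Time passes only in rows, so rows that do not move let the fingers close, or fill a call up. It gives the time, the measured TCP pose, the force and the opening at its end, in the units of the state.
- bot.state(): the state, without advancing time (a new reading comes with each control period).
- eyes.camera(name): name is "side" or "top"; returns (picture, depth): 420x560x3 uint8, blue, green, red; 420x560 float32, m along the optical axis (not along the pixel's ray), 0 where there is no reading.
- eyes.get_calibration(name): a dict with "intrinsics" (3x3 intrinsics, pixels), "T" (4x4, takes a point from camera to world coordinates). Camera axes: x right, y down, z forward; pixel columns grow to the right and rows downward; lengths in m; the calibration is good to about 2 mm. A picture is of the moment at which its call begins. get_calibration takes no time and is no camera call.
- bot.close_job(): hands the job in, once; it reports no verdict.
The state is a dict: "time_s": time; "qpos": joint angles; "qvel": joint speeds; "joint_torque": joint torques, N m; "tcp_pos": TCP position; "tool_rot": TCP orientation; "contact_force": force on the tool from outside, world axes, zero at the start; "torque": the same for the moment, N m; "grip_width": opening from 0.0 (shut) to 1.0 (fully open).
Only numpy, scipy, OpenCV 4.12 (cv2) and the standard library are available. Lean on these libraries where they do the work, as an engineer would, in place of code of your own. Each camera call takes 0.05 s, during which the arm holds its last target. There are 200 camera calls.

## Working session

There is one attempt and no reset: what is moved stays moved. The work goes in short steps, Python scripts to look and compute and a tool call to move; the robot and the scene stay as the last step left them, time stands still between calls to the robot, and variables do not carry over. Pictures are saved under pics/ and viewed, about 12 in all and at most 16, crops included, and the job is handed in when it is done.

Besides the shell and the picture viewer there is one more tool, called after ">>>" as name(argument=value, ...) on one line, values as JSON. arm_command: Moves the arm, as the interface text tells. Its arguments: {"type":"object","properties":{"moves":{"type":"array"}},"required":["moves"]}

```bash
mkdir -p pics; ls
python3 - <<'E'
from station import bot, eyes
import cv2, numpy as np
for n in ("top","side"):
    im,d=eyes.camera(n); cv2.imwrite(f"pics/{n}0.png",im); np.save(f"pics/{n}0.npy",d)
    c=eyes.get_calibration(n); print(n,np.round(c["intrinsics"],1).tolist(),np.round(c["T"],4).tolist())
s=bot.state(); print(s)
E
```

```text
pics
top [[496.9, 0.0, 284.2], [0.0, 496.9, 211.7], [0.0, 0.0, 1.0]] [[-0.0192, -0.9893, 0.1449, 0.3606], [-0.9995, 0.0152, -0.0284, -0.0554], [0.0259, -0.1454, -0.989, 1.2375], [0.0, 0.0, 0.0, 1.0]]
side [[379.3, 0.0, 285.7], [0.0, 379.3, 213.0], [0.0, 0.0, 1.0]] [[0.908, -0.2311, 0.3494, 0.1307], [-0.4187, -0.5305, 0.7371, -0.8835], [0.0151, -0.8156, -0.5785, 0.6794], [0.0, 0.0, 0.0, 1.0]]
{'time_s': 0.1, 'qpos': array([ 9.65725997e-01,  3.81152403e-01,  1.29818336e+00, -2.53938764e-05,
        1.46358462e+00, -2.15269360e-01]), 'qvel': array([-0.00100897, -0.00207487, -0.00132716, -0.00145747, -0.00038786,
       -0.00116037]), 'joint_torque': array([ 4.02594465e-03, -4.49221158e+01, -2.31659299e+01, -1.71687843e-04,
        3.63860141e-03,  5.45876594e-05]), 'tcp_pos': array([0.20884067, 0.50852128, 0.23076129]), 'tool_rot': array([-2.53150122e-04,  1.93667522e-01,  9.81066996e-01, -6.13833165e-04]), 'contact_force': array([ 0.20351331,  0.4033829 , -0.15906108]), 'torque': array([ 0.02358573,  0.00247533, -0.01554049]), 'grip_width': 1.00103391874543}
```

View pics/top0.png

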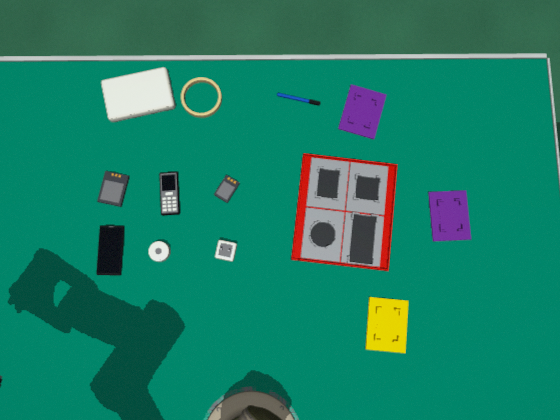

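View pics/side0.png

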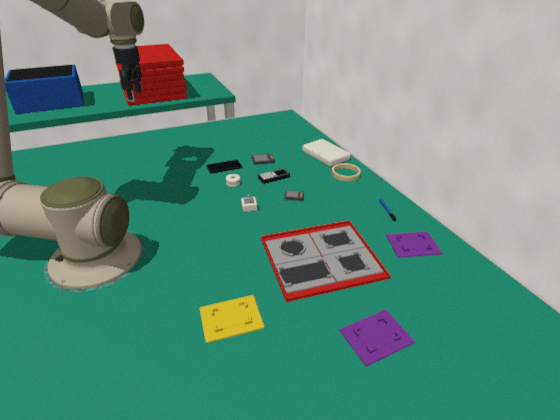

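The top view shows these things:
- **Handsets:** keypad handset at (169,193). The keyless one is at (110,250).
- **Batteries:** two candidates, (227,188) and (113,188). The smaller one, at (227,188), fits the 60x40 description.
- **Adapter and case:** adapter at (226,250) and case at (158,251).
- **Tray:** centred at (345,212). The purple and yellow plates are decoys.

Next I'll confirm this with enlarged crops and measure.

```bash
cat > h.py <<'E'
import cv2, numpy as np
from station import bot, eyes
def ray(name,uv,z):
    c=eyes.get_calibration(name); K,T=np.array(c["intrinsics"]),np.array(c["T"])
    uv=np.atleast_2d(np.asarray(uv,float))
    d=np.c_[uv,np.ones(len(uv))]@np.linalg.inv(K).T@T[:3,:3].T
    o=T[:3,3]; return (o+d*((z-o[2])/d[:,2])[:,None])[:,:2]
def rect(cnt,z,name="top"):
    """centre, sizes (mm), long-axis angle (deg, world) of contour cast on plane z"""
    p=ray(name,cnt.reshape(-1,2),z)*1000
    (cx,cy),(w,h),a=cv2.minAreaRect(p.astype(np.float32))
    if w<h: w,h,a=h,w,a+90
    m=cv2.moments(p.astype(np.float32).reshape(-1,1,2))
    return np.round([cx,cy,w,h,(a+90)%180-90, m['m10']/m['m00'],m['m01']/m['m00']],1)
E
python3 - <<'E'
from h import *
im=cv2.imread("pics/top0.png")
a=cv2.resize(im[165:280,95:250],None,fx=5,fy=5,interpolation=cv2.INTER_CUBIC)
b=cv2.resize(im[150:275,285:405],None,fx=4.6,fy=4.6,interpolation=cv2.INTER_CUBIC)
cv2.imwrite("pics/objs.png",a); cv2.imwrite("pics/tray.png",b)
S=5
big=cv2.resize(im,None,fx=S,fy=S,interpolation=cv2.INTER_CUBIC)
hsv=cv2.cvtColor(big,cv2.COLOR_BGR2HSV)
green=cv2.inRange(hsv,(65,120,20),(95,255,255))
def run(mask,box,z,lbl):
    x0,y0,x1,y1=[v*S for v in box]
    cs,_=cv2.findContours(mask[y0:y1,x0:x1],cv2.RETR_EXTERNAL,cv2.CHAIN_APPROX_NONE)
    for c in sorted(cs,key=cv2.contourArea)[-4:][::-1]:
        if cv2.contourArea(c)<150*S*S*.7: continue
        cc=(c.reshape(-1,2)+[x0,y0]+.5)/S-.5
        print(lbl,np.round(cc.mean(0)),rect(cc,z))
ng=255-green
for l,box,z in (("handset",(150,165,190,222),.016),("batt",(208,168,246,208),.012),("adapter",(208,232,244,268),.026),("case",(142,234,176,268),.024),("big",(90,165,138,212),.012),("touch",(90,220,132,280),.010)): run(ng,box,z,l)
run(ng,(285,145,405,275),.012,"tray")
dark=cv2.inRange(cv2.cvtColor(big,cv2.COLOR_BGR2GRAY),0,90)
dark[hsv[...,1]>120]=0
run(dark,(285,145,405,275),.008,"nest")
E
```

```text
handset [169. 193.] [591.3 195.  106.7  45.3   3.2 591.3 195. ]
batt [226. 188.] [602.   53.   60.3  40.6 -32.3 601.9  52.9]
adapter [225. 250.] [446.3  54.6  48.7  48.4  77.4 446.2  54.6]
case [159. 251.] [446.9 215.9  53.8  51.6  58.8 447.2 215.8]
big [113. 188.] [606.1 334.6  80.2  61.1 -12.9 606.  334.7]
touch [110. 250.] [453.3 337.3 120.3  58.3  -2.2 453.  337.3]
tray [345. 212.] [ 540.5 -242.4  275.2  245.5   -7.7  540.3 -242.4]
nest [362. 239.] [ 470.1 -284.5  119.6   57.9   -7.7  470.  -284.1]
nest [328. 183.] [ 612.3 -202.    72.6   52.1   -7.5  612.4 -202.2]
nest [367. 188.] [ 599.3 -302.    58.9   58.1   -7.5  599.  -301.6]
nest [323. 234.] [ 483.  -184.2   60.    59.4   -1.9  483.3 -185.1]
```

View pics/objs.png

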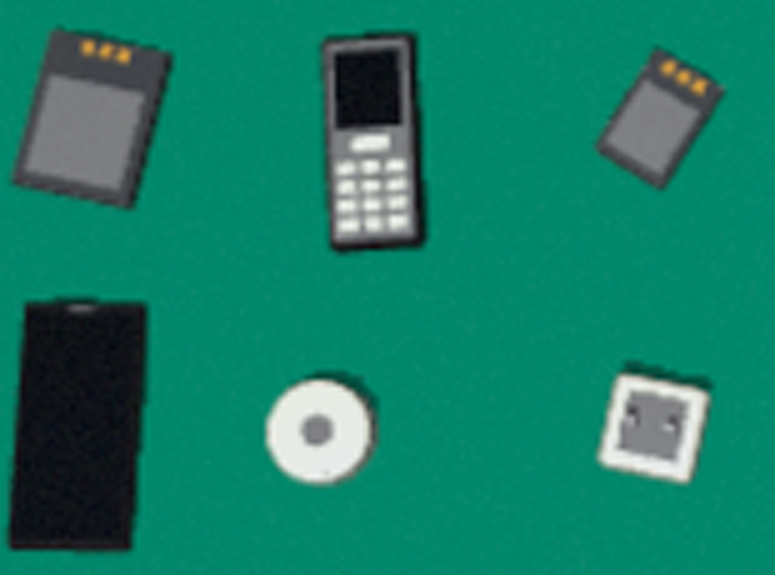

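View pics/tray.png

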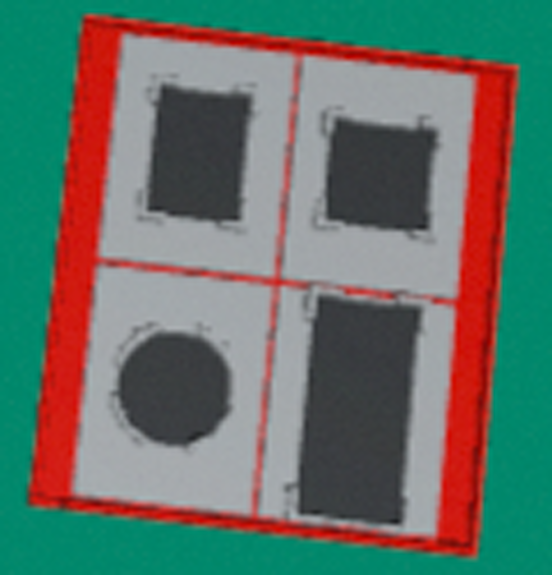

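Crops confirm it: the handset with keys is at (169,193), and the small battery is at (227,188), measuring 60x41 mm against 80x61 for the big one. The nests are all identified: battery nest at (328,183), square (367,188), round (323,234) and long (362,239). I'll pack in the order stated, handset first.

```bash
cat > plan.py <<'E'
import sys, numpy as np
from scipy.spatial.transform import Rotation as R
from station import bot
# usage: plan.py x y z(mm) jaw_angle_deg : shift in present tool axes (cm), then turn in tool axes (rad)
x,y,z,a=map(float,sys.argv[1:5]); s=bot.state(); q=s["tool_rot"]
r=R.from_quat([q[1],q[2],q[3],q[0]]); cur=r.as_matrix()
t=np.radians(a); Y=np.array([np.cos(t),np.sin(t),0]); Z=np.array([0,0,-1.])
if Y@cur[:,1]<0: Y=-Y
G=R.from_matrix(np.c_[np.cross(Y,Z),Y,Z])
d=np.array([x,y,z])/1000-s["tcp_pos"]
print("shift cm",np.round(r.inv().apply(d)*100,2),"turn",np.round((r.inv()*G).as_rotvec(),3),"|d|",round(np.linalg.norm(d)*100,1),
 "shift after turn",np.round(G.inv().apply(d)*100,2))
print("t",round(s["time_s"],2),"tcp mm",np.round(s["tcp_pos"]*1000,1),"jaw",round(np.degrees(np.arctan2(cur[1,1],cur[0,1])),1),"grip",round(s["grip_width"],3),"F",np.round(s["contact_force"],1),"q6",round(s["qpos"][5],2))
E
python3 plan.py 591 195 100 93.2
```

```text
shift cm [-47.27 -14.46  13.08] turn [-0.001 -0.001 -0.446] |d| 51.1 shift after turn [-36.41 -33.44  13.08]
t 0.1 tcp mm [208.8 508.5 230.8] jaw 67.7 grip 1.001 F [ 0.2  0.4 -0.2] q6 -0.22
```

>>> arm_command(moves=[{"dx":-3.9,"dy":-1.2,"dz":1.0},{"dx":-3.9,"dy":-1.2,"dz":1.0},{"dx":-3.9,"dy":-1.2,"dz":1.0},{"dx":-3.9,"dy":-1.2,"dz":1.0},{"dx":-3.9,"dy":-1.2,"dz":1.0},{"dx":-3.9,"dy":-1.2,"dz":1.0},{"dx":-3.9,"dy":-1.2,"dz":1.0},{"dx":-3.9,"dy":-1.2,"dz":1.0},{"dx":-3.9,"dy":-1.2,"dz":1.0},{"dx":-3.9,"dy":-1.2,"dz":1.0}])

```text
validation failed for argument at $.mo...
```

>>> arm_command(moves=[{"dx":-3.9,"dy":-1.2,"dz":1.0},{"dx":-3.9,"dy":-1.2,"dz":1.0},{"wz":-0.11},{"wz":-0.11},{"wz":-0.11},{"wz":-0.116},{},{},{},{}])

```text
validation failed for argument at $.mo...
```

```bash
python3 plan.py 591 195 2 93.2
```

```text
shift cm [-47.27 -14.45  22.88] turn [-0.001 -0.001 -0.446] |d| 54.5 shift after turn [-36.41 -33.44  22.88]
t 0.1 tcp mm [208.8 508.5 230.8] jaw 67.7 grip 1.001 F [ 0.2  0.4 -0.2] q6 -0.22
```

The call was refused, probably because each row needs every field. I'll resend with full rows.

>>> arm_command(moves=[{"dx":-3.9,"dy":-1.2,"dz":1.0,"wx":0,"wy":0,"wz":0,"grip":0},{"dx":-3.9,"dy":-1.2,"dz":1.0,"wx":0,"wy":0,"wz":0,"grip":0},{"dx":-3.9,"dy":-1.2,"dz":1.0,"wx":0,"wy":0,"wz":0,"grip":0},{"dx":-3.9,"dy":-1.2,"dz":1.0,"wx":0,"wy":0,"wz":0,"grip":0},{"dx":-3.9,"dy":-1.2,"dz":1.0,"wx":0,"wy":0,"wz":0,"grip":0},{"dx":-3.9,"dy":-1.2,"dz":1.0,"wx":0,"wy":0,"wz":0,"grip":0},{"dx":-3.9,"dy":-1.2,"dz":1.0,"wx":0,"wy":0,"wz":0,"grip":0},{"dx":-3.9,"dy":-1.2,"dz":1.0,"wx":0,"wy":0,"wz":0,"grip":0},{"dx":-3.9,"dy":-1.2,"dz":1.0,"wx":0,"wy":0,"wz":0,"grip":0},{"dx":-3.9,"dy":-1.2,"dz":1.0,"wx":0,"wy":0,"wz":0,"grip":0}])

```text
time_s: 1.1
tcp_pos: [0.5251, 0.2482, 0.1306]
tool_rot: [-0.0, 0.194, 0.981, -0.0]
contact_force: [0.2, 0.1, 0.2]
grip_width: 0.995
```

>>> arm_command(moves=[{"dx":-3.9,"dy":-1.2,"dz":1.0,"wx":0,"wy":0,"wz":0,"grip":0},{"dx":-3.9,"dy":-1.2,"dz":1.0,"wx":0,"wy":0,"wz":0,"grip":0},{"dx":0,"dy":0,"dz":0,"wx":0,"wy":0,"wz":-0.11,"grip":0},{"dx":0,"dy":0,"dz":0,"wx":0,"wy":0,"wz":-0.11,"grip":0},{"dx":0,"dy":0,"dz":0,"wx":0,"wy":0,"wz":-0.11,"grip":0},{"dx":0,"dy":0,"dz":0,"wx":0,"wy":0,"wz":-0.115,"grip":0},{"dx":0,"dy":0,"dz":1,"wx":0,"wy":0,"wz":0,"grip":0},{"dx":0,"dy":0,"dz":1,"wx":0,"wy":0,"wz":0,"grip":0},{"dx":0,"dy":0,"dz":0,"wx":0,"wy":0,"wz":0,"grip":0},{"dx":0,"dy":0,"dz":0,"wx":0,"wy":0,"wz":0,"grip":0}])

```text
time_s: 2.1
tcp_pos: [0.5869, 0.1977, 0.0907]
tool_rot: [-0.001, -0.027, 1.0, -0.0]
contact_force: [0.5, 0.1, -0.6]
grip_width: 0.998
```

```bash
python3 plan.py 591 195 2 93.2
```

```text
shift cm [-0.4  -0.29  8.87] turn [-0.    -0.001 -0.002] |d| 8.9 shift after turn [-0.39 -0.29  8.87]
t 2.1 tcp mm [586.9 197.7  90.7] jaw 93.1 grip 0.998 F [ 0.5  0.1 -0.6] q6 -1.49
```

>>> arm_command(moves=[{"dx":-0.4,"dy":-0.3,"dz":1.5,"wx":0,"wy":0,"wz":0,"grip":0},{"dx":0,"dy":0,"dz":2,"wx":0,"wy":0,"wz":0,"grip":0},{"dx":0,"dy":0,"dz":2,"wx":0,"wy":0,"wz":0,"grip":0},{"dx":0,"dy":0,"dz":1.5,"wx":0,"wy":0,"wz":0,"grip":0},{"dx":0,"dy":0,"dz":1,"wx":0,"wy":0,"wz":0,"grip":0},{"dx":0,"dy":0,"dz":0.8,"wx":0,"wy":0,"wz":0,"grip":0},{"dx":0,"dy":0,"dz":0,"wx":0,"wy":0,"wz":0,"grip":1},{"dx":0,"dy":0,"dz":0,"wx":0,"wy":0,"wz":0,"grip":1},{"dx":0,"dy":0,"dz":0,"wx":0,"wy":0,"wz":0,"grip":1},{"dx":0,"dy":0,"dz":0,"wx":0,"wy":0,"wz":0,"grip":1}])

```text
time_s: 3.1
tcp_pos: [0.592, 0.195, 0.0045]
tool_rot: [0.001, -0.028, 1.0, 0.0]
contact_force: [-1.0, 0.0, 4.7]
grip_width: 0.519
```

```bash
python3 plan.py 591 195 2 93.2
```

```text
shift cm [0.1  0.   0.25] turn [ 0.     0.002 -0.001] |d| 0.3 shift after turn [0.1  0.   0.25]
t 3.1 tcp mm [592.  195.    4.5] jaw 93.2 grip 0.519 F [-1.   0.   4.7] q6 -1.5
```

>>> arm_command(moves=[{"dx":0,"dy":0,"dz":0,"wx":0,"wy":0,"wz":0,"grip":1},{"dx":0,"dy":0,"dz":0,"wx":0,"wy":0,"wz":0,"grip":1},{"dx":0,"dy":0,"dz":-1,"wx":0,"wy":0,"wz":0,"grip":1},{"dx":0,"dy":0,"dz":-2,"wx":0,"wy":0,"wz":0,"grip":1},{"dx":0,"dy":0,"dz":-2,"wx":0,"wy":0,"wz":0,"grip":1},{"dx":0,"dy":0,"dz":-2,"wx":0,"wy":0,"wz":0,"grip":1},{"dx":0,"dy":0,"dz":-2,"wx":0,"wy":0,"wz":0,"grip":1},{"dx":0,"dy":0,"dz":0,"wx":0,"wy":0,"wz":0,"grip":1},{"dx":0,"dy":0,"dz":0,"wx":0,"wy":0,"wz":0,"grip":1},{"dx":0,"dy":0,"dz":0,"wx":0,"wy":0,"wz":0,"grip":1}])

```text
time_s: 4.1
tcp_pos: [0.5907, 0.1948, 0.0921]
tool_rot: [-0.001, -0.028, 1.0, -0.0]
contact_force: [-0.1, 0.1, -1.2]
grip_width: 0.516
```

```bash
python3 plan.py 470 -284 60 82.4
python3 - <<'E'
from h import *
im,_=eyes.camera("side"); cv2.imwrite("pics/side1.png",cv2.resize(im[60:260,180:400],None,fx=3,fy=3))
E
```

```text
shift cm [ 14.68 -47.14   3.25] turn [-0.    -0.002  0.188] |d| 49.5 shift after turn [  5.63 -49.06   3.21]
t 4.1 tcp mm [590.7 194.8  92.1] jaw 93.2 grip 0.516 F [-0.1  0.1 -1.2] q6 -1.5
```

View pics/side1.png

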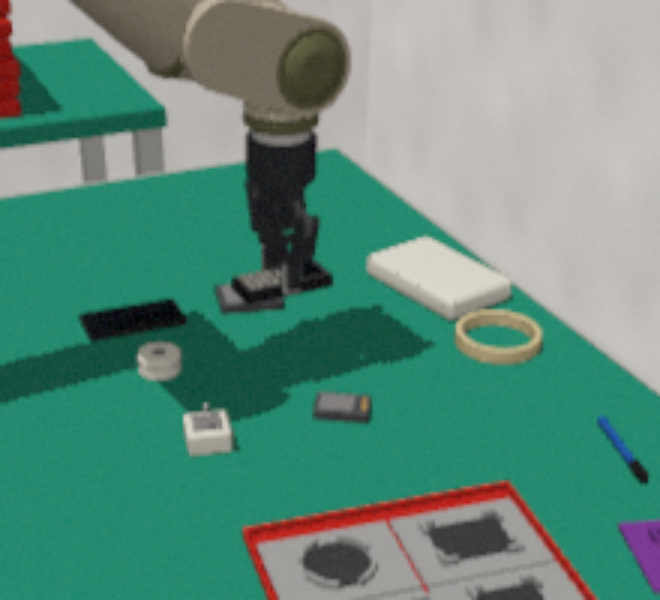

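The handset is lifted level in the grip; crop pixel (285,280). Carrying it to the long nest.

>>> arm_command(moves=[{"dx":1.33,"dy":-4.29,"dz":0,"wx":0,"wy":0,"wz":0,"grip":1},{"dx":1.33,"dy":-4.29,"dz":0,"wx":0,"wy":0,"wz":0,"grip":1},{"dx":1.33,"dy":-4.29,"dz":0,"wx":0,"wy":0,"wz":0,"grip":1},{"dx":1.33,"dy":-4.29,"dz":0,"wx":0,"wy":0,"wz":0,"grip":1},{"dx":1.33,"dy":-4.29,"dz":0,"wx":0,"wy":0,"wz":0,"grip":1},{"dx":1.33,"dy":-4.29,"dz":0,"wx":0,"wy":0,"wz":0,"grip":1},{"dx":1.33,"dy":-4.29,"dz":0,"wx":0,"wy":0,"wz":0,"grip":1},{"dx":1.33,"dy":-4.29,"dz":0,"wx":0,"wy":0,"wz":0,"grip":1},{"dx":1.33,"dy":-4.29,"dz":0,"wx":0,"wy":0,"wz":0,"grip":1},{"dx":1.33,"dy":-4.29,"dz":0,"wx":0,"wy":0,"wz":0,"grip":1}])

```text
time_s: 5.15
tcp_pos: [0.4812, -0.2423, 0.0926]
tool_rot: [-0.001, -0.028, 1.0, 0.0]
contact_force: [-0.6, -0.6, -0.4]
grip_width: 0.52
```

>>> arm_command(moves=[{"dx":1.33,"dy":-4.29,"dz":0,"wx":0,"wy":0,"wz":0,"grip":1},{"dx":0,"dy":0,"dz":0,"wx":0,"wy":0,"wz":0.095,"grip":1},{"dx":0,"dy":0,"dz":0,"wx":0,"wy":0,"wz":0.095,"grip":1},{"dx":0,"dy":0,"dz":1,"wx":0,"wy":0,"wz":0,"grip":1},{"dx":0,"dy":0,"dz":1,"wx":0,"wy":0,"wz":0,"grip":1},{"dx":0,"dy":0,"dz":1,"wx":0,"wy":0,"wz":0,"grip":1},{"dx":0,"dy":0,"dz":0,"wx":0,"wy":0,"wz":0,"grip":1},{"dx":0,"dy":0,"dz":0,"wx":0,"wy":0,"wz":0,"grip":1},{"dx":0,"dy":0,"dz":0,"wx":0,"wy":0,"wz":0,"grip":1},{"dx":0,"dy":0,"dz":0,"wx":0,"wy":0,"wz":0,"grip":1}])

```text
time_s: 6.15
tcp_pos: [0.4715, -0.2844, 0.0637]
tool_rot: [0.0, 0.067, 0.998, -0.0]
contact_force: [-0.7, 0.4, -1.0]
grip_width: 0.516
```

```bash
python3 plan.py 470 -284 11 82.4
python3 - <<'E'
from h import *
im,_=eyes.camera("side"); cv2.imwrite("pics/side2.png",cv2.resize(im[140:320,230:410],None,fx=3.3,fy=3.3))
E
```

```text
shift cm [0.16 0.03 5.27] turn [-0.     0.001 -0.002] |d| 5.3 shift after turn [0.15 0.02 5.27]
t 6.15 tcp mm [ 471.5 -284.4   63.7] jaw 82.3 grip 0.516 F [-0.7  0.4 -1. ] q6 -2.19
```

View pics/side2.png

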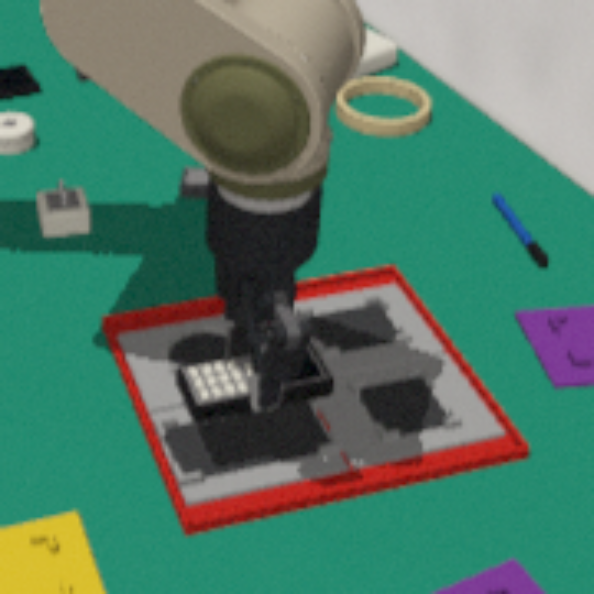

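The handset hangs level over the long nest (crop (250,380), nest below it). Lowering.

>>> arm_command(moves=[{"dx":0.15,"dy":0,"dz":1,"wx":0,"wy":0,"wz":0,"grip":1},{"dx":0,"dy":0,"dz":1,"wx":0,"wy":0,"wz":0,"grip":1},{"dx":0,"dy":0,"dz":1,"wx":0,"wy":0,"wz":0,"grip":1},{"dx":0,"dy":0,"dz":0.8,"wx":0,"wy":0,"wz":0,"grip":1},{"dx":0,"dy":0,"dz":0.6,"wx":0,"wy":0,"wz":0,"grip":1},{"dx":0,"dy":0,"dz":0.4,"wx":0,"wy":0,"wz":0,"grip":1},{"dx":0,"dy":0,"dz":0.2,"wx":0,"wy":0,"wz":0,"grip":1},{"dx":0,"dy":0,"dz":0,"wx":0,"wy":0,"wz":0,"grip":1},{"dx":0,"dy":0,"dz":0,"wx":0,"wy":0,"wz":0,"grip":1},{"dx":0,"dy":0,"dz":0,"wx":0,"wy":0,"wz":0,"grip":1}])

```text
time_s: 7.2
tcp_pos: [0.4699, -0.2842, 0.0136]
tool_rot: [0.0, 0.067, 0.998, -0.0]
contact_force: [-0.0, 0.5, -1.4]
grip_width: 0.515
```

>>> arm_command(moves=[{"dx":0,"dy":0,"dz":0.1,"wx":0,"wy":0,"wz":0,"grip":1},{"dx":0,"dy":0,"dz":0.1,"wx":0,"wy":0,"wz":0,"grip":1},{"dx":0,"dy":0,"dz":0.05,"wx":0,"wy":0,"wz":0,"grip":1},{"dx":0,"dy":0,"dz":0,"wx":0,"wy":0,"wz":0,"grip":1},{"dx":0,"dy":0,"dz":0,"wx":0,"wy":0,"wz":0,"grip":1},{"dx":0,"dy":0,"dz":0,"wx":0,"wy":0,"wz":0,"grip":1},{"dx":0,"dy":0,"dz":0,"wx":0,"wy":0,"wz":0,"grip":1},{"dx":0,"dy":0,"dz":0,"wx":0,"wy":0,"wz":0,"grip":1},{"dx":0,"dy":0,"dz":0,"wx":0,"wy":0,"wz":0,"grip":1},{"dx":0,"dy":0,"dz":0,"wx":0,"wy":0,"wz":0,"grip":1}])

```text
time_s: 8.2
tcp_pos: [0.4699, -0.2843, 0.0124]
tool_rot: [0.001, 0.067, 0.998, -0.0]
contact_force: [-3.6, 2.6, 15.0]
grip_width: 0.521
```

Contact on the floor at TCP z = 12.4 mm, consistent with the grasp height plus 8 mm. Opening partway and rising.

>>> arm_command(moves=[{"dx":0,"dy":0,"dz":-0.1,"wx":0,"wy":0,"wz":0,"grip":0.4},{"dx":0,"dy":0,"dz":0,"wx":0,"wy":0,"wz":0,"grip":0.33},{"dx":0,"dy":0,"dz":0,"wx":0,"wy":0,"wz":0,"grip":0.33},{"dx":0,"dy":0,"dz":0,"wx":0,"wy":0,"wz":0,"grip":0.33},{"dx":0,"dy":0,"dz":0,"wx":0,"wy":0,"wz":0,"grip":0.33},{"dx":0,"dy":0,"dz":-1,"wx":0,"wy":0,"wz":0,"grip":0.33},{"dx":0,"dy":0,"dz":-2,"wx":0,"wy":0,"wz":0,"grip":0.33},{"dx":0,"dy":0,"dz":-3,"wx":0,"wy":0,"wz":0,"grip":0.33},{"dx":0,"dy":0,"dz":-3,"wx":0,"wy":0,"wz":0,"grip":0},{"dx":0,"dy":0,"dz":0,"wx":0,"wy":0,"wz":0,"grip":0}])

```text
time_s: 9.2
tcp_pos: [0.4712, -0.2853, 0.1062]
tool_rot: [0.003, 0.067, 0.998, -0.003]
contact_force: [0.6, -0.8, -0.3]
grip_width: 0.974
```

```bash
python3 plan.py 602 53 80 57.7
```

```text
shift cm [-8.4  35.29  2.51] turn [-0.003  0.007  0.429] |d| 36.4 shift after turn [ 7.02 35.59  2.62]
t 9.2 tcp mm [ 471.2 -285.3  106.2] jaw 82.3 grip 0.974 F [ 0.6 -0.8 -0.3] q6 -2.2
```

>>> arm_command(moves=[{"dx":-1.05,"dy":4.41,"dz":0,"wx":0,"wy":0,"wz":0,"grip":0},{"dx":-1.05,"dy":4.41,"dz":0,"wx":0,"wy":0,"wz":0,"grip":0},{"dx":-1.05,"dy":4.41,"dz":0,"wx":0,"wy":0,"wz":0,"grip":0},{"dx":-1.05,"dy":4.41,"dz":0,"wx":0,"wy":0,"wz":0,"grip":0},{"dx":-1.05,"dy":4.41,"dz":0,"wx":0,"wy":0,"wz":0,"grip":0},{"dx":-1.05,"dy":4.41,"dz":0,"wx":0,"wy":0,"wz":0,"grip":0},{"dx":-1.05,"dy":4.41,"dz":0,"wx":0,"wy":0,"wz":0,"grip":0},{"dx":-1.05,"dy":4.41,"dz":0,"wx":0,"wy":0,"wz":0,"grip":0},{"dx":0,"dy":0,"dz":0,"wx":0,"wy":0,"wz":0.14,"grip":0},{"dx":0,"dy":0,"dz":0,"wx":0,"wy":0,"wz":0.14,"grip":0}])

```text
time_s: 10.2
tcp_pos: [0.6003, 0.0558, 0.1014]
tool_rot: [-0.0, 0.207, 0.978, -0.0]
contact_force: [-0.2, -0.3, -0.1]
grip_width: 1.0
```

>>> arm_command(moves=[{"dx":0,"dy":0,"dz":0,"wx":0,"wy":0,"wz":0.14,"grip":0},{"dx":0,"dy":0,"dz":1.5,"wx":0,"wy":0,"wz":0,"grip":0},{"dx":0,"dy":0,"dz":1.5,"wx":0,"wy":0,"wz":0,"grip":0},{"dx":0,"dy":0,"dz":0,"wx":0,"wy":0,"wz":0,"grip":0},{"dx":0,"dy":0,"dz":0,"wx":0,"wy":0,"wz":0,"grip":0},{"dx":0,"dy":0,"dz":0,"wx":0,"wy":0,"wz":0,"grip":0},{"dx":0,"dy":0,"dz":0,"wx":0,"wy":0,"wz":0,"grip":0},{"dx":0,"dy":0,"dz":0,"wx":0,"wy":0,"wz":0,"grip":0},{"dx":0,"dy":0,"dz":0,"wx":0,"wy":0,"wz":0,"grip":0},{"dx":0,"dy":0,"dz":0,"wx":0,"wy":0,"wz":0,"grip":0}])

```text
time_s: 11.2
tcp_pos: [0.6005, 0.0542, 0.0719]
tool_rot: [0.0, 0.274, 0.962, 0.0]
contact_force: [0.3, -0.7, 0.1]
grip_width: 0.998
```

```bash
python3 plan.py 602 53 3 57.7
python3 - <<'E'
from h import *
im,_=eyes.camera("top"); cv2.imwrite("pics/top3.png",cv2.resize(im[140:280,200:410],None,fx=3.5,fy=3.5,interpolation=cv2.INTER_CUBIC))
E
```

```text
shift cm [-0.19 -0.02  6.89] turn [0.    0.    0.009] |d| 6.9 shift after turn [-0.19 -0.02  6.89]
t 11.2 tcp mm [600.5  54.2  71.9] jaw 58.2 grip 0.998 F [ 0.3 -0.7  0.1] q6 -1.12
```

View pics/top3.png

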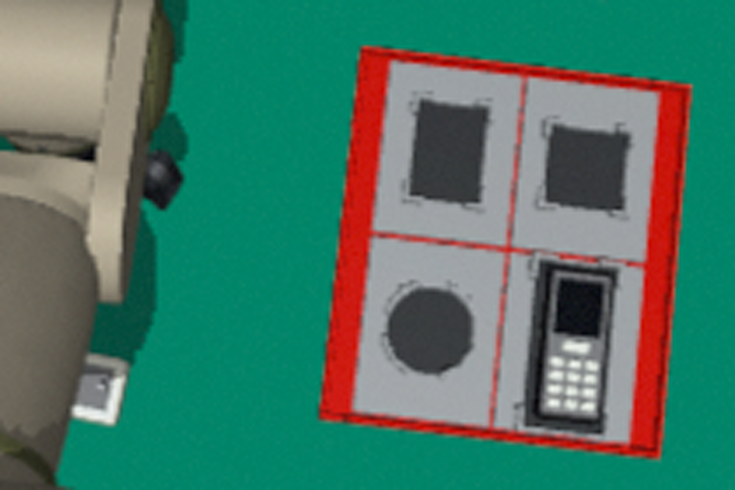

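The handset sits squarely in the long nest (crop (572,345)). Now the small battery.

>>> arm_command(moves=[{"dx":-0.2,"dy":0,"dz":1.5,"wx":0,"wy":0,"wz":0.009,"grip":0},{"dx":0,"dy":0,"dz":2,"wx":0,"wy":0,"wz":0,"grip":0},{"dx":0,"dy":0,"dz":1.5,"wx":0,"wy":0,"wz":0,"grip":0},{"dx":0,"dy":0,"dz":1,"wx":0,"wy":0,"wz":0,"grip":0},{"dx":0,"dy":0,"dz":0.8,"wx":0,"wy":0,"wz":0,"grip":0},{"dx":0,"dy":0,"dz":0,"wx":0,"wy":0,"wz":0,"grip":0},{"dx":0,"dy":0,"dz":0,"wx":0,"wy":0,"wz":0,"grip":1},{"dx":0,"dy":0,"dz":0,"wx":0,"wy":0,"wz":0,"grip":1},{"dx":0,"dy":0,"dz":0,"wx":0,"wy":0,"wz":0,"grip":1},{"dx":0,"dy":0,"dz":0,"wx":0,"wy":0,"wz":0,"grip":1}])

```text
time_s: 12.25
tcp_pos: [0.6027, 0.0531, 0.0048]
tool_rot: [0.001, 0.278, 0.961, 0.0]
contact_force: [-1.4, -0.1, 5.0]
grip_width: 0.442
```

>>> arm_command(moves=[{"dx":0,"dy":0,"dz":0,"wx":0,"wy":0,"wz":0,"grip":1},{"dx":0,"dy":0,"dz":0,"wx":0,"wy":0,"wz":0,"grip":1},{"dx":0,"dy":0,"dz":0,"wx":0,"wy":0,"wz":0,"grip":1},{"dx":0,"dy":0,"dz":-1,"wx":0,"wy":0,"wz":0,"grip":1},{"dx":0,"dy":0,"dz":-2,"wx":0,"wy":0,"wz":0,"grip":1},{"dx":0,"dy":0,"dz":-2,"wx":0,"wy":0,"wz":0,"grip":1},{"dx":0,"dy":0,"dz":-2,"wx":0,"wy":0,"wz":0,"grip":1},{"dx":0,"dy":0,"dz":-1,"wx":0,"wy":0,"wz":0,"grip":1},{"dx":0,"dy":0,"dz":0,"wx":0,"wy":0,"wz":0,"grip":1},{"dx":0,"dy":0,"dz":0,"wx":0,"wy":0,"wz":0,"grip":1}])

```text
time_s: 13.25
tcp_pos: [0.6018, 0.0531, 0.0833]
tool_rot: [-0.0, 0.278, 0.961, -0.0]
contact_force: [-0.7, 0.0, -0.0]
grip_width: 0.44
```

```bash
python3 plan.py 612 -202 60 82.4
```

```text
shift cm [-14.5  -21.02   2.32] turn [-0.    -0.001 -0.431] |d| 25.6 shift after turn [ -4.39 -25.15   2.33]
t 13.25 tcp mm [601.8  53.1  83.3] jaw 57.7 grip 0.44 F [-0.7  0.  -0. ] q6 -1.11
```

Gripped at 0.44 (about 40 mm). Carrying it to the short oblong nest.

>>> arm_command(moves=[{"dx":-2.42,"dy":-3.5,"dz":0,"wx":0,"wy":0,"wz":0,"grip":1},{"dx":-2.42,"dy":-3.5,"dz":0,"wx":0,"wy":0,"wz":0,"grip":1},{"dx":-2.42,"dy":-3.5,"dz":0,"wx":0,"wy":0,"wz":0,"grip":1},{"dx":-2.42,"dy":-3.5,"dz":0,"wx":0,"wy":0,"wz":0,"grip":1},{"dx":-2.42,"dy":-3.5,"dz":0,"wx":0,"wy":0,"wz":0,"grip":1},{"dx":-2.42,"dy":-3.5,"dz":0,"wx":0,"wy":0,"wz":0,"grip":1},{"dx":0,"dy":0,"dz":0,"wx":0,"wy":0,"wz":-0.11,"grip":1},{"dx":0,"dy":0,"dz":0,"wx":0,"wy":0,"wz":-0.11,"grip":1},{"dx":0,"dy":0,"dz":0,"wx":0,"wy":0,"wz":-0.11,"grip":1},{"dx":0,"dy":0,"dz":0,"wx":0,"wy":0,"wz":-0.1,"grip":1}])

```text
time_s: 14.25
tcp_pos: [0.6121, -0.2019, 0.0823]
tool_rot: [-0.001, 0.065, 0.998, 0.001]
contact_force: [0.3, -0.2, -0.1]
grip_width: 0.445
```

>>> arm_command(moves=[{"dx":0,"dy":0,"dz":1,"wx":0,"wy":0,"wz":0,"grip":1},{"dx":0,"dy":0,"dz":1,"wx":0,"wy":0,"wz":0,"grip":1},{"dx":0,"dy":0,"dz":1,"wx":0,"wy":0,"wz":0,"grip":1},{"dx":0,"dy":0,"dz":0,"wx":0,"wy":0,"wz":0,"grip":1},{"dx":0,"dy":0,"dz":0,"wx":0,"wy":0,"wz":0,"grip":1},{"dx":0,"dy":0,"dz":0,"wx":0,"wy":0,"wz":0,"grip":1},{"dx":0,"dy":0,"dz":0,"wx":0,"wy":0,"wz":0,"grip":1},{"dx":0,"dy":0,"dz":0,"wx":0,"wy":0,"wz":0,"grip":1},{"dx":0,"dy":0,"dz":0,"wx":0,"wy":0,"wz":0,"grip":1},{"dx":0,"dy":0,"dz":0,"wx":0,"wy":0,"wz":0,"grip":1}])

```text
time_s: 15.25
tcp_pos: [0.6127, -0.202, 0.054]
tool_rot: [0.0, 0.067, 0.998, -0.0]
contact_force: [-0.7, -0.7, -0.9]
grip_width: 0.44
```

```bash
python3 plan.py 612 -202 12.5 82.4
python3 - <<'E'
from h import *
im,_=eyes.camera("side"); cv2.imwrite("pics/side4.png",cv2.resize(im[140:320,230:410],None,fx=3.3,fy=3.3))
E
```

```text
shift cm [ 0.07 -0.01  4.15] turn [-0.     0.    -0.001] |d| 4.1 shift after turn [ 0.07 -0.01  4.15]
t 15.25 tcp mm [ 612.7 -202.    54. ] jaw 82.3 grip 0.44 F [-0.7 -0.7 -0.9] q6 -1.94
```

View pics/side4.png

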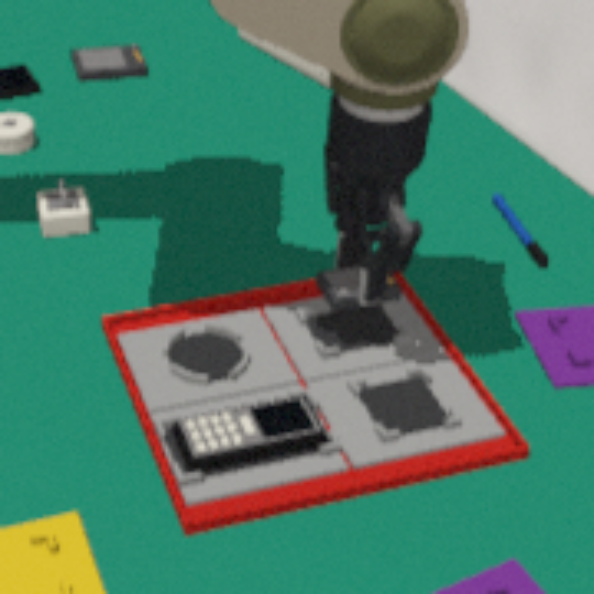

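The battery hangs level above its nest (crop (358,287)). Lowering.

>>> arm_command(moves=[{"dx":0.05,"dy":0,"dz":1,"wx":0,"wy":0,"wz":0,"grip":1},{"dx":0,"dy":0,"dz":1,"wx":0,"wy":0,"wz":0,"grip":1},{"dx":0,"dy":0,"dz":0.8,"wx":0,"wy":0,"wz":0,"grip":1},{"dx":0,"dy":0,"dz":0.6,"wx":0,"wy":0,"wz":0,"grip":1},{"dx":0,"dy":0,"dz":0.4,"wx":0,"wy":0,"wz":0,"grip":1},{"dx":0,"dy":0,"dz":0.2,"wx":0,"wy":0,"wz":0,"grip":1},{"dx":0,"dy":0,"dz":0.1,"wx":0,"wy":0,"wz":0,"grip":1},{"dx":0,"dy":0,"dz":0.1,"wx":0,"wy":0,"wz":0,"grip":1},{"dx":0,"dy":0,"dz":0,"wx":0,"wy":0,"wz":0,"grip":1},{"dx":0,"dy":0,"dz":0,"wx":0,"wy":0,"wz":0,"grip":1}])

```text
time_s: 16.3
tcp_pos: [0.6123, -0.202, 0.0128]
tool_rot: [0.0, 0.067, 0.998, -0.0]
contact_force: [-1.2, 0.8, 6.2]
grip_width: 0.445
```

Floor contact. Releasing and rising.

>>> arm_command(moves=[{"dx":0,"dy":0,"dz":0,"wx":0,"wy":0,"wz":0,"grip":0.45},{"dx":0,"dy":0,"dz":0,"wx":0,"wy":0,"wz":0,"grip":0.4},{"dx":0,"dy":0,"dz":0,"wx":0,"wy":0,"wz":0,"grip":0.4},{"dx":0,"dy":0,"dz":0,"wx":0,"wy":0,"wz":0,"grip":0.4},{"dx":0,"dy":0,"dz":0,"wx":0,"wy":0,"wz":0,"grip":0.4},{"dx":0,"dy":0,"dz":-1,"wx":0,"wy":0,"wz":0,"grip":0.4},{"dx":0,"dy":0,"dz":-2,"wx":0,"wy":0,"wz":0,"grip":0.4},{"dx":0,"dy":0,"dz":-3,"wx":0,"wy":0,"wz":0,"grip":0.4},{"dx":0,"dy":0,"dz":-3,"wx":0,"wy":0,"wz":0,"grip":0},{"dx":0,"dy":0,"dz":0,"wx":0,"wy":0,"wz":0,"grip":0}])

```text
time_s: 17.3
tcp_pos: [0.614, -0.2028, 0.1071]
tool_rot: [0.004, 0.067, 0.998, -0.002]
contact_force: [-0.3, 0.2, 0.2]
grip_width: 0.916
```

```bash
python3 plan.py 445.5 54.5 85 77.4
```

```text
shift cm [20.14 23.26  1.97] turn [-0.003  0.008  0.086] |d| 30.8 shift after turn [22.05 21.43  2.21]
t 17.3 tcp mm [ 614.  -202.8  107.1] jaw 82.3 grip 0.916 F [-0.3  0.2  0.2] q6 -1.94
```

>>> arm_command(moves=[{"dx":2.88,"dy":3.32,"dz":0,"wx":0,"wy":0,"wz":0,"grip":0},{"dx":2.88,"dy":3.32,"dz":0,"wx":0,"wy":0,"wz":0,"grip":0},{"dx":2.88,"dy":3.32,"dz":0,"wx":0,"wy":0,"wz":0,"grip":0},{"dx":2.88,"dy":3.32,"dz":0,"wx":0,"wy":0,"wz":0,"grip":0},{"dx":2.88,"dy":3.32,"dz":0,"wx":0,"wy":0,"wz":0,"grip":0},{"dx":2.88,"dy":3.32,"dz":0,"wx":0,"wy":0,"wz":0,"grip":0},{"dx":2.88,"dy":3.32,"dz":0,"wx":0,"wy":0,"wz":0,"grip":0},{"dx":0,"dy":0,"dz":0,"wx":0,"wy":0,"wz":0.086,"grip":0},{"dx":0,"dy":0,"dz":0,"wx":0,"wy":0,"wz":0,"grip":0},{"dx":0,"dy":0,"dz":0,"wx":0,"wy":0,"wz":0,"grip":0}])

```text
time_s: 18.3
tcp_pos: [0.4438, 0.055, 0.1019]
tool_rot: [0.0, 0.109, 0.994, -0.0]
contact_force: [-0.0, -0.4, -0.5]
grip_width: 1.001
```

```bash
python3 plan.py 445.5 54.5 5 77.4
python3 - <<'E'
from h import *
im,_=eyes.camera("top"); cv2.imwrite("pics/top5.png",cv2.resize(im[140:280,200:410],None,fx=3.5,fy=3.5,interpolation=cv2.INTER_CUBIC))
E
```

```text
shift cm [-0.17 -0.01  9.69] turn [-0.     0.001  0.002] |d| 9.7 shift after turn [-0.18 -0.01  9.69]
t 18.3 tcp mm [443.8  55.  101.9] jaw 77.5 grip 1.001 F [-0.  -0.4 -0.5] q6 -1.5
```

View pics/top5.png

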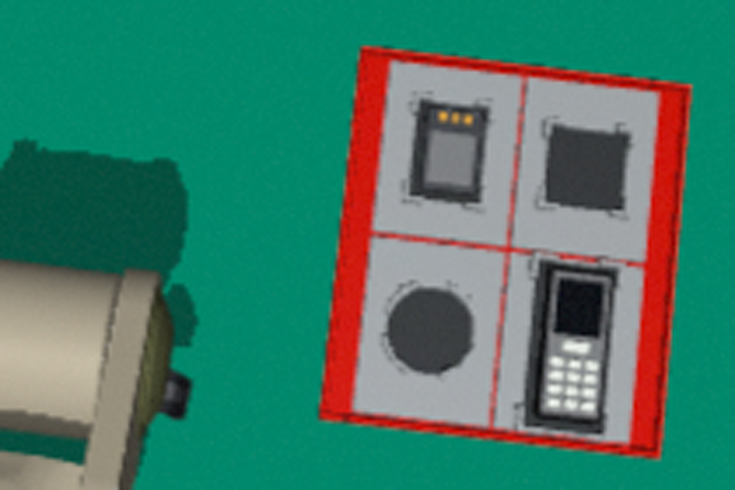

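The battery is squarely in its nest (crop (450,150)). Now the adapter.

>>> arm_command(moves=[{"dx":-0.2,"dy":0,"dz":2.2,"wx":0,"wy":0,"wz":0,"grip":0},{"dx":0,"dy":0,"dz":2.5,"wx":0,"wy":0,"wz":0,"grip":0},{"dx":0,"dy":0,"dz":2.2,"wx":0,"wy":0,"wz":0,"grip":0},{"dx":0,"dy":0,"dz":1.6,"wx":0,"wy":0,"wz":0,"grip":0},{"dx":0,"dy":0,"dz":1.1,"wx":0,"wy":0,"wz":0,"grip":0},{"dx":0,"dy":0,"dz":0,"wx":0,"wy":0,"wz":0,"grip":0},{"dx":0,"dy":0,"dz":0,"wx":0,"wy":0,"wz":0,"grip":1},{"dx":0,"dy":0,"dz":0,"wx":0,"wy":0,"wz":0,"grip":1},{"dx":0,"dy":0,"dz":0,"wx":0,"wy":0,"wz":0,"grip":1},{"dx":0,"dy":0,"dz":0,"wx":0,"wy":0,"wz":0,"grip":1}])

```text
time_s: 19.35
tcp_pos: [0.4458, 0.0547, 0.0067]
tool_rot: [0.001, 0.11, 0.994, -0.0]
contact_force: [-0.4, -0.8, 6.2]
grip_width: 0.527
```

>>> arm_command(moves=[{"dx":0,"dy":0,"dz":0,"wx":0,"wy":0,"wz":0,"grip":1},{"dx":0,"dy":0,"dz":0,"wx":0,"wy":0,"wz":0,"grip":1},{"dx":0,"dy":0,"dz":0,"wx":0,"wy":0,"wz":0,"grip":1},{"dx":0,"dy":0,"dz":-1,"wx":0,"wy":0,"wz":0,"grip":1},{"dx":0,"dy":0,"dz":-2,"wx":0,"wy":0,"wz":0,"grip":1},{"dx":0,"dy":0,"dz":-2,"wx":0,"wy":0,"wz":0,"grip":1},{"dx":0,"dy":0,"dz":-2,"wx":0,"wy":0,"wz":0,"grip":1},{"dx":0,"dy":0,"dz":-1,"wx":0,"wy":0,"wz":0,"grip":1},{"dx":0,"dy":0,"dz":0,"wx":0,"wy":0,"wz":0,"grip":1},{"dx":0,"dy":0,"dz":0,"wx":0,"wy":0,"wz":0,"grip":1}])

```text
time_s: 20.35
tcp_pos: [0.445, 0.0549, 0.0855]
tool_rot: [-0.0, 0.11, 0.994, 0.0]
contact_force: [-0.5, 0.2, -1.1]
grip_width: 0.523
```

```bash
python3 plan.py 599 -302 85 82.4
```

```text
shift cm [-22.81 -31.48   0.04] turn [-0.    -0.    -0.087] |d| 38.9 shift after turn [-19.98 -33.34   0.05]
t 20.35 tcp mm [445.   54.9  85.5] jaw 77.4 grip 0.523 F [-0.5  0.2 -1.1] q6 -1.49
```

>>> arm_command(moves=[{"dx":-2.53,"dy":-3.5,"dz":0,"wx":0,"wy":0,"wz":0,"grip":1},{"dx":-2.53,"dy":-3.5,"dz":0,"wx":0,"wy":0,"wz":0,"grip":1},{"dx":-2.53,"dy":-3.5,"dz":0,"wx":0,"wy":0,"wz":0,"grip":1},{"dx":-2.53,"dy":-3.5,"dz":0,"wx":0,"wy":0,"wz":0,"grip":1},{"dx":-2.53,"dy":-3.5,"dz":0,"wx":0,"wy":0,"wz":0,"grip":1},{"dx":-2.53,"dy":-3.5,"dz":0,"wx":0,"wy":0,"wz":0,"grip":1},{"dx":-2.53,"dy":-3.5,"dz":0,"wx":0,"wy":0,"wz":0,"grip":1},{"dx":-2.53,"dy":-3.5,"dz":0,"wx":0,"wy":0,"wz":0,"grip":1},{"dx":-2.53,"dy":-3.5,"dz":0,"wx":0,"wy":0,"wz":0,"grip":1},{"dx":0,"dy":0,"dz":0,"wx":0,"wy":0,"wz":-0.087,"grip":1}])

```text
time_s: 21.35
tcp_pos: [0.5993, -0.3069, 0.0834]
tool_rot: [-0.0, 0.068, 0.998, -0.0]
contact_force: [-1.0, 0.8, -2.0]
grip_width: 0.523
```

>>> arm_command(moves=[{"dx":0,"dy":0,"dz":1,"wx":0,"wy":0,"wz":0,"grip":1},{"dx":0,"dy":0,"dz":1,"wx":0,"wy":0,"wz":0,"grip":1},{"dx":0,"dy":0,"dz":1,"wx":0,"wy":0,"wz":0,"grip":1},{"dx":0,"dy":0,"dz":0,"wx":0,"wy":0,"wz":0,"grip":1},{"dx":0,"dy":0,"dz":0,"wx":0,"wy":0,"wz":0,"grip":1},{"dx":0,"dy":0,"dz":0,"wx":0,"wy":0,"wz":0,"grip":1},{"dx":0,"dy":0,"dz":0,"wx":0,"wy":0,"wz":0,"grip":1},{"dx":0,"dy":0,"dz":0,"wx":0,"wy":0,"wz":0,"grip":1},{"dx":0,"dy":0,"dz":0,"wx":0,"wy":0,"wz":0,"grip":1},{"dx":0,"dy":0,"dz":0,"wx":0,"wy":0,"wz":0,"grip":1}])

```text
time_s: 22.35
tcp_pos: [0.5988, -0.3022, 0.0559]
tool_rot: [0.0, 0.066, 0.998, -0.0]
contact_force: [0.5, -0.1, -0.7]
grip_width: 0.52
```

```bash
python3 plan.py 599 -302 14.5 82.4
python3 - <<'E'
from h import *
im,_=eyes.camera("side"); cv2.imwrite("pics/side6.png",cv2.resize(im[140:320,230:410],None,fx=3.3,fy=3.3))
E
```

```text
shift cm [-0.01  0.02  4.14] turn [-0.  0. -0.] |d| 4.1 shift after turn [-0.01  0.02  4.14]
t 22.35 tcp mm [ 598.8 -302.2   55.9] jaw 82.4 grip 0.52 F [ 0.5 -0.1 -0.7] q6 -2.08
```

View pics/side6.png

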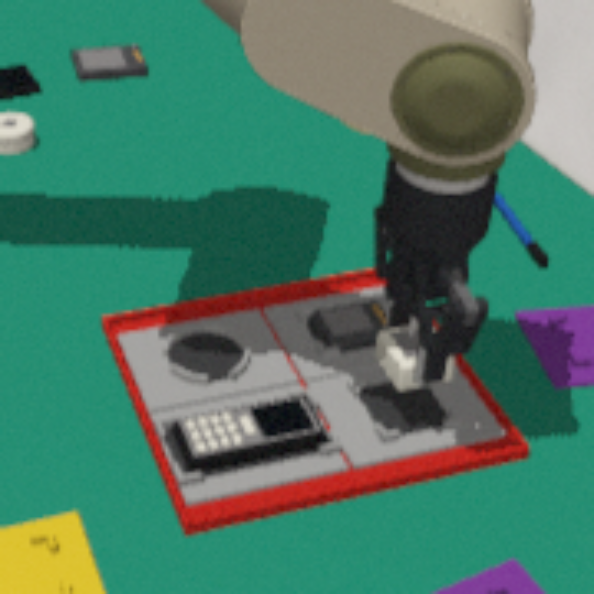

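The adapter is upright over the square nest (crop (412,355)). Lowering.

>>> arm_command(moves=[{"dx":0,"dy":0,"dz":1,"wx":0,"wy":0,"wz":0,"grip":1},{"dx":0,"dy":0,"dz":1,"wx":0,"wy":0,"wz":0,"grip":1},{"dx":0,"dy":0,"dz":0.8,"wx":0,"wy":0,"wz":0,"grip":1},{"dx":0,"dy":0,"dz":0.6,"wx":0,"wy":0,"wz":0,"grip":1},{"dx":0,"dy":0,"dz":0.4,"wx":0,"wy":0,"wz":0,"grip":1},{"dx":0,"dy":0,"dz":0.2,"wx":0,"wy":0,"wz":0,"grip":1},{"dx":0,"dy":0,"dz":0.1,"wx":0,"wy":0,"wz":0,"grip":1},{"dx":0,"dy":0,"dz":0.1,"wx":0,"wy":0,"wz":0,"grip":1},{"dx":0,"dy":0,"dz":0,"wx":0,"wy":0,"wz":0,"grip":1},{"dx":0,"dy":0,"dz":0,"wx":0,"wy":0,"wz":0,"grip":1}])

```text
time_s: 23.4
tcp_pos: [0.599, -0.3023, 0.0147]
tool_rot: [0.0, 0.066, 0.998, -0.0]
contact_force: [-1.4, 0.7, 6.1]
grip_width: 0.525
```

>>> arm_command(moves=[{"dx":0,"dy":0,"dz":0,"wx":0,"wy":0,"wz":0,"grip":0.4},{"dx":0,"dy":0,"dz":0,"wx":0,"wy":0,"wz":0,"grip":0.33},{"dx":0,"dy":0,"dz":0,"wx":0,"wy":0,"wz":0,"grip":0.33},{"dx":0,"dy":0,"dz":0,"wx":0,"wy":0,"wz":0,"grip":0.33},{"dx":0,"dy":0,"dz":0,"wx":0,"wy":0,"wz":0,"grip":0.33},{"dx":0,"dy":0,"dz":-1,"wx":0,"wy":0,"wz":0,"grip":0.33},{"dx":0,"dy":0,"dz":-2,"wx":0,"wy":0,"wz":0,"grip":0.33},{"dx":0,"dy":0,"dz":-3,"wx":0,"wy":0,"wz":0,"grip":0.33},{"dx":0,"dy":0,"dz":-3,"wx":0,"wy":0,"wz":0,"grip":0},{"dx":0,"dy":0,"dz":0,"wx":0,"wy":0,"wz":0,"grip":0}])

```text
time_s: 24.4
tcp_pos: [0.6005, -0.3033, 0.1093]
tool_rot: [0.004, 0.066, 0.998, -0.002]
contact_force: [0.5, -0.1, -0.1]
grip_width: 0.975
```

```bash
python3 plan.py 446.5 215.5 100 82.4
```

```text
shift cm [22.13 49.39  0.54] turn [-0.004  0.008  0.   ] |d| 54.1 shift after turn [22.13 49.39  0.93]
t 24.4 tcp mm [ 600.5 -303.3  109.3] jaw 82.4 grip 0.975 F [ 0.5 -0.1 -0.1] q6 -2.08
```

>>> arm_command(moves=[{"dx":1.84,"dy":4.1,"dz":0,"wx":0,"wy":0,"wz":0,"grip":0},{"dx":1.84,"dy":4.1,"dz":0,"wx":0,"wy":0,"wz":0,"grip":0},{"dx":1.84,"dy":4.1,"dz":0,"wx":0,"wy":0,"wz":0,"grip":0},{"dx":1.84,"dy":4.1,"dz":0,"wx":0,"wy":0,"wz":0,"grip":0},{"dx":1.84,"dy":4.1,"dz":0,"wx":0,"wy":0,"wz":0,"grip":0},{"dx":1.84,"dy":4.1,"dz":0,"wx":0,"wy":0,"wz":0,"grip":0},{"dx":1.84,"dy":4.1,"dz":0,"wx":0,"wy":0,"wz":0,"grip":0},{"dx":1.84,"dy":4.1,"dz":0,"wx":0,"wy":0,"wz":0,"grip":0},{"dx":1.84,"dy":4.1,"dz":0,"wx":0,"wy":0,"wz":0,"grip":0},{"dx":1.84,"dy":4.1,"dz":0,"wx":0,"wy":0,"wz":0,"grip":0}])

```text
time_s: 25.4
tcp_pos: [0.47, 0.1301, 0.1041]
tool_rot: [0.0, 0.067, 0.998, 0.0]
contact_force: [0.6, -0.2, -0.7]
grip_width: 0.999
```

>>> arm_command(moves=[{"dx":1.84,"dy":4.1,"dz":0,"wx":0,"wy":0,"wz":0,"grip":0},{"dx":1.84,"dy":4.1,"dz":0,"wx":0,"wy":0,"wz":0,"grip":0},{"dx":0,"dy":0,"dz":1,"wx":0,"wy":0,"wz":0,"grip":0},{"dx":0,"dy":0,"dz":1,"wx":0,"wy":0,"wz":0,"grip":0},{"dx":0,"dy":0,"dz":0,"wx":0,"wy":0,"wz":0,"grip":0},{"dx":0,"dy":0,"dz":0,"wx":0,"wy":0,"wz":0,"grip":0},{"dx":0,"dy":0,"dz":0,"wx":0,"wy":0,"wz":0,"grip":0},{"dx":0,"dy":0,"dz":0,"wx":0,"wy":0,"wz":0,"grip":0},{"dx":0,"dy":0,"dz":0,"wx":0,"wy":0,"wz":0,"grip":0},{"dx":0,"dy":0,"dz":0,"wx":0,"wy":0,"wz":0,"grip":0}])

```text
time_s: 26.4
tcp_pos: [0.4453, 0.2146, 0.084]
tool_rot: [0.0, 0.067, 0.998, 0.0]
contact_force: [-0.1, 0.2, 0.2]
grip_width: 0.997
```

```bash
python3 plan.py 446.5 215.5 6 82.4
python3 - <<'E'
from h import *
im,_=eyes.camera("top"); cv2.imwrite("pics/top7.png",cv2.resize(im[140:280,200:410],None,fx=3.5,fy=3.5,interpolation=cv2.INTER_CUBIC))
E
```

```text
shift cm [-0.11  0.11  7.8 ] turn [ 0.  0. -0.] |d| 7.8 shift after turn [-0.11  0.11  7.8 ]
t 26.4 tcp mm [445.3 214.6  84. ] jaw 82.4 grip 0.997 F [-0.1  0.2  0.2] q6 -1.23
```

View pics/top7.png

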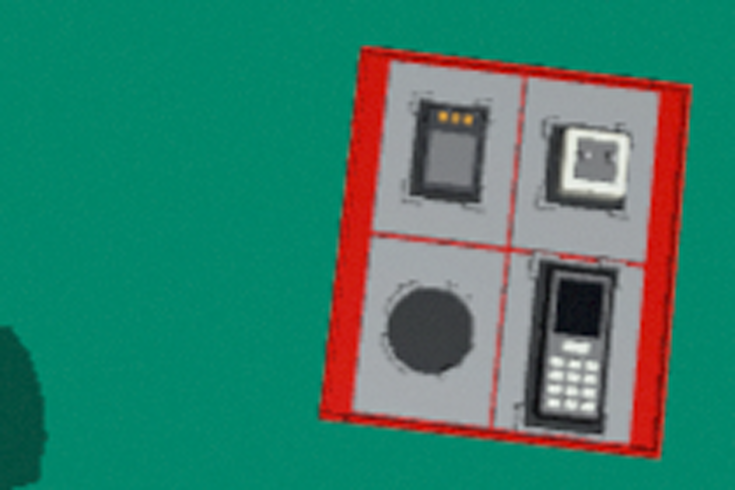

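The adapter is in its nest (crop (595,163), shifted by parallax of its tall top). Now the case.

>>> arm_command(moves=[{"dx":-0.05,"dy":0.1,"dz":2.2,"wx":0,"wy":0,"wz":0,"grip":0},{"dx":0,"dy":0,"dz":2.2,"wx":0,"wy":0,"wz":0,"grip":0},{"dx":0,"dy":0,"dz":1.5,"wx":0,"wy":0,"wz":0,"grip":0},{"dx":0,"dy":0,"dz":1,"wx":0,"wy":0,"wz":0,"grip":0},{"dx":0,"dy":0,"dz":0.8,"wx":0,"wy":0,"wz":0,"grip":0},{"dx":0,"dy":0,"dz":0,"wx":0,"wy":0,"wz":0,"grip":0},{"dx":0,"dy":0,"dz":0,"wx":0,"wy":0,"wz":0,"grip":1},{"dx":0,"dy":0,"dz":0,"wx":0,"wy":0,"wz":0,"grip":1},{"dx":0,"dy":0,"dz":0,"wx":0,"wy":0,"wz":0,"grip":1},{"dx":0,"dy":0,"dz":0,"wx":0,"wy":0,"wz":0,"grip":1}])

```text
time_s: 27.45
tcp_pos: [0.4461, 0.2157, 0.008]
tool_rot: [0.001, 0.066, 0.998, 0.0]
contact_force: [-2.9, -0.2, 8.6]
grip_width: 0.553
```

>>> arm_command(moves=[{"dx":0,"dy":0,"dz":0,"wx":0,"wy":0,"wz":0,"grip":1},{"dx":0,"dy":0,"dz":0,"wx":0,"wy":0,"wz":0,"grip":1},{"dx":0,"dy":0,"dz":0,"wx":0,"wy":0,"wz":0,"grip":1},{"dx":0,"dy":0,"dz":-1,"wx":0,"wy":0,"wz":0,"grip":1},{"dx":0,"dy":0,"dz":-2,"wx":0,"wy":0,"wz":0,"grip":1},{"dx":0,"dy":0,"dz":-2,"wx":0,"wy":0,"wz":0,"grip":1},{"dx":0,"dy":0,"dz":-2,"wx":0,"wy":0,"wz":0,"grip":1},{"dx":0,"dy":0,"dz":-1,"wx":0,"wy":0,"wz":0,"grip":1},{"dx":0,"dy":0,"dz":0,"wx":0,"wy":0,"wz":0,"grip":1},{"dx":0,"dy":0,"dz":0,"wx":0,"wy":0,"wz":0,"grip":1}])

```text
time_s: 28.45
tcp_pos: [0.4455, 0.2156, 0.0864]
tool_rot: [-0.0, 0.066, 0.998, -0.0]
contact_force: [-0.5, 0.5, -1.0]
grip_width: 0.555
```

```bash
python3 plan.py 483 -184.7 85 82.4
```

```text
shift cm [ -9.02 -39.18   0.15] turn [-0. -0. -0.] |d| 40.2 shift after turn [ -9.01 -39.18   0.14]
t 28.45 tcp mm [445.5 215.6  86.4] jaw 82.4 grip 0.555 F [-0.5  0.5 -1. ] q6 -1.23
```

>>> arm_command(moves=[{"dx":-0.9,"dy":-3.92,"dz":0,"wx":0,"wy":0,"wz":0,"grip":1},{"dx":-0.9,"dy":-3.92,"dz":0,"wx":0,"wy":0,"wz":0,"grip":1},{"dx":-0.9,"dy":-3.92,"dz":0,"wx":0,"wy":0,"wz":0,"grip":1},{"dx":-0.9,"dy":-3.92,"dz":0,"wx":0,"wy":0,"wz":0,"grip":1},{"dx":-0.9,"dy":-3.92,"dz":0,"wx":0,"wy":0,"wz":0,"grip":1},{"dx":-0.9,"dy":-3.92,"dz":0,"wx":0,"wy":0,"wz":0,"grip":1},{"dx":-0.9,"dy":-3.92,"dz":0,"wx":0,"wy":0,"wz":0,"grip":1},{"dx":-0.9,"dy":-3.92,"dz":0,"wx":0,"wy":0,"wz":0,"grip":1},{"dx":-0.9,"dy":-3.92,"dz":0,"wx":0,"wy":0,"wz":0,"grip":1},{"dx":-0.9,"dy":-3.92,"dz":0,"wx":0,"wy":0,"wz":0,"grip":1}])

```text
time_s: 29.45
tcp_pos: [0.4825, -0.1863, 0.0857]
tool_rot: [-0.001, 0.066, 0.998, 0.001]
contact_force: [0.9, 0.5, -0.7]
grip_width: 0.556
```

>>> arm_command(moves=[{"dx":0,"dy":0,"dz":1,"wx":0,"wy":0,"wz":0,"grip":1},{"dx":0,"dy":0,"dz":1,"wx":0,"wy":0,"wz":0,"grip":1},{"dx":0,"dy":0,"dz":1,"wx":0,"wy":0,"wz":0,"grip":1},{"dx":0,"dy":0,"dz":0,"wx":0,"wy":0,"wz":0,"grip":1},{"dx":0,"dy":0,"dz":0,"wx":0,"wy":0,"wz":0,"grip":1},{"dx":0,"dy":0,"dz":0,"wx":0,"wy":0,"wz":0,"grip":1},{"dx":0,"dy":0,"dz":0,"wx":0,"wy":0,"wz":0,"grip":1},{"dx":0,"dy":0,"dz":0,"wx":0,"wy":0,"wz":0,"grip":1},{"dx":0,"dy":0,"dz":0,"wx":0,"wy":0,"wz":0,"grip":1},{"dx":0,"dy":0,"dz":0,"wx":0,"wy":0,"wz":0,"grip":1}])

```text
time_s: 30.45
tcp_pos: [0.4831, -0.1849, 0.0569]
tool_rot: [0.0, 0.066, 0.998, -0.0]
contact_force: [-1.1, -0.3, -0.7]
grip_width: 0.551
```

```bash
python3 plan.py 483 -184.7 15 82.4
python3 - <<'E'
from h import *
im,_=eyes.camera("side"); cv2.imwrite("pics/side8.png",cv2.resize(im[150:310,240:400],None,fx=3.7,fy=3.7,interpolation=cv2.INTER_CUBIC))
E
```

```text
shift cm [0.01 0.02 4.19] turn [-0.  0. -0.] |d| 4.2 shift after turn [0.01 0.02 4.19]
t 30.45 tcp mm [ 483.1 -184.9   56.9] jaw 82.4 grip 0.551 F [-1.1 -0.3 -0.7] q6 -2.03
```

View pics/side8.png

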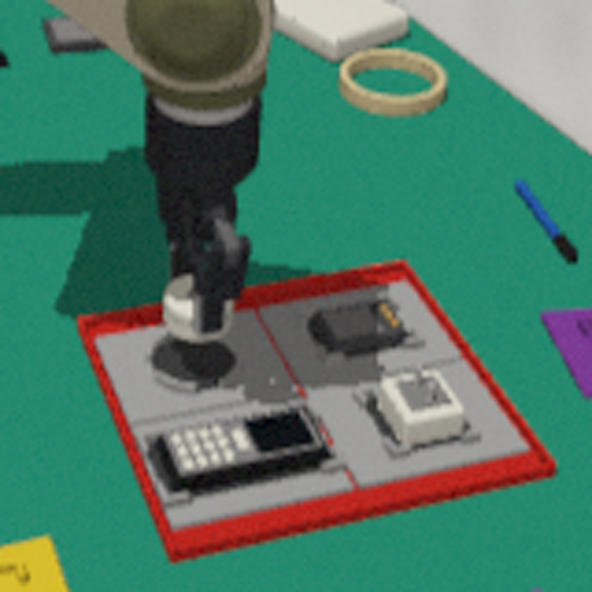

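The case is level and centred in the fingers over the round nest (crop (198,310)). Lowering.

>>> arm_command(moves=[{"dx":0,"dy":0,"dz":1,"wx":0,"wy":0,"wz":0,"grip":1},{"dx":0,"dy":0,"dz":1,"wx":0,"wy":0,"wz":0,"grip":1},{"dx":0,"dy":0,"dz":0.8,"wx":0,"wy":0,"wz":0,"grip":1},{"dx":0,"dy":0,"dz":0.6,"wx":0,"wy":0,"wz":0,"grip":1},{"dx":0,"dy":0,"dz":0.4,"wx":0,"wy":0,"wz":0,"grip":1},{"dx":0,"dy":0,"dz":0.2,"wx":0,"wy":0,"wz":0,"grip":1},{"dx":0,"dy":0,"dz":0.1,"wx":0,"wy":0,"wz":0,"grip":1},{"dx":0,"dy":0,"dz":0,"wx":0,"wy":0,"wz":0,"grip":1},{"dx":0,"dy":0,"dz":0,"wx":0,"wy":0,"wz":0,"grip":1},{"dx":0,"dy":0,"dz":0,"wx":0,"wy":0,"wz":0,"grip":1}])

```text
time_s: 31.5
tcp_pos: [0.4832, -0.1849, 0.0161]
tool_rot: [0.0, 0.066, 0.998, -0.0]
contact_force: [-0.6, -0.5, 2.5]
grip_width: 0.552
```

>>> arm_command(moves=[{"dx":0,"dy":0,"dz":0.05,"wx":0,"wy":0,"wz":0,"grip":1},{"dx":0,"dy":0,"dz":0,"wx":0,"wy":0,"wz":0,"grip":0.36},{"dx":0,"dy":0,"dz":0,"wx":0,"wy":0,"wz":0,"grip":0.28},{"dx":0,"dy":0,"dz":0,"wx":0,"wy":0,"wz":0,"grip":0.28},{"dx":0,"dy":0,"dz":0,"wx":0,"wy":0,"wz":0,"grip":0.28},{"dx":0,"dy":0,"dz":-1,"wx":0,"wy":0,"wz":0,"grip":0.28},{"dx":0,"dy":0,"dz":-2,"wx":0,"wy":0,"wz":0,"grip":0.28},{"dx":0,"dy":0,"dz":-3,"wx":0,"wy":0,"wz":0,"grip":0.28},{"dx":0,"dy":0,"dz":-4,"wx":0,"wy":0,"wz":0,"grip":0},{"dx":0,"dy":0,"dz":-4,"wx":0,"wy":0,"wz":0,"grip":0}])

```text
time_s: 32.5
tcp_pos: [0.4827, -0.1846, 0.1574]
tool_rot: [-0.0, 0.066, 0.998, 0.0]
contact_force: [0.2, -0.2, -0.3]
grip_width: 0.992
```

>>> arm_command(moves=[{"dx":0,"dy":4,"dz":0,"wx":0,"wy":0,"wz":0,"grip":0},{"dx":0,"dy":4,"dz":0,"wx":0,"wy":0,"wz":0,"grip":0},{"dx":0,"dy":4,"dz":0,"wx":0,"wy":0,"wz":0,"grip":0},{"dx":0,"dy":4,"dz":0,"wx":0,"wy":0,"wz":0,"grip":0},{"dx":0,"dy":4,"dz":0,"wx":0,"wy":0,"wz":0,"grip":0},{"dx":0,"dy":4,"dz":0,"wx":0,"wy":0,"wz":0,"grip":0},{"dx":0,"dy":4,"dz":0,"wx":0,"wy":0,"wz":0,"grip":0},{"dx":0,"dy":0,"dz":0,"wx":0,"wy":0,"wz":0,"grip":0},{"dx":0,"dy":0,"dz":0,"wx":0,"wy":0,"wz":0,"grip":0},{"dx":0,"dy":0,"dz":0,"wx":0,"wy":0,"wz":0,"grip":0}])

```text
time_s: 33.5
tcp_pos: [0.5201, 0.0919, 0.1557]
tool_rot: [0.0, 0.067, 0.998, -0.0]
contact_force: [-0.8, -0.8, 0.8]
grip_width: 1.006
```

Run:
```python
from h import *
im,d=eyes.camera("top"); im2,_=eyes.camera("side")
a=cv2.resize(im[145:275,285:405],None,fx=3.6,fy=3.6,interpolation=cv2.INTER_CUBIC)
b=cv2.resize(im2[215:300,255:390],(350,220),interpolation=cv2.INTER_CUBIC)
c=cv2.resize(im2[90:300,150:400],(350,248))
v=np.zeros((a.shape[0]+4,a.shape[1]+350,3),np.uint8); v[:a.shape[0],:a.shape[1]]=a; v[:220,a.shape[1]:]=b; v[222:470,a.shape[1]:]=c[:v.shape[0]-222]
cv2.imwrite("pics/final.png",v)
# case & adapter tops: white mask
S=5; big=cv2.resize(im,None,fx=S,fy=S,interpolation=cv2.INTER_CUBIC)
hs=cv2.cvtColor(big,cv2.COLOR_BGR2HSV); w=cv2.inRange(hs,(0,0,205),(179,40,255)); w[:,:285*S]=0;w[:145*S]=0;w[275*S:]=0
for c in cv2.findContours(w,cv2.RETR_EXTERNAL,cv2.CHAIN_APPROX_NONE)[0]:
    if cv2.contourArea(c)>100*S*S: print(rect((c+.5)/S-.5,.033))
print(bot.state()["tcp_pos"],bot.state()["contact_force"])
```

```text
[ 483.5 -186.    46.6   45.5   -1.6  483.3 -186. ]
[ 598.6 -304.2   43.3   42.6   82.1  598.7 -303.9]
[0.52015122 0.09158811 0.15552883] [-0.58887708  0.25555437  0.59735065]
```

View pics/final.png

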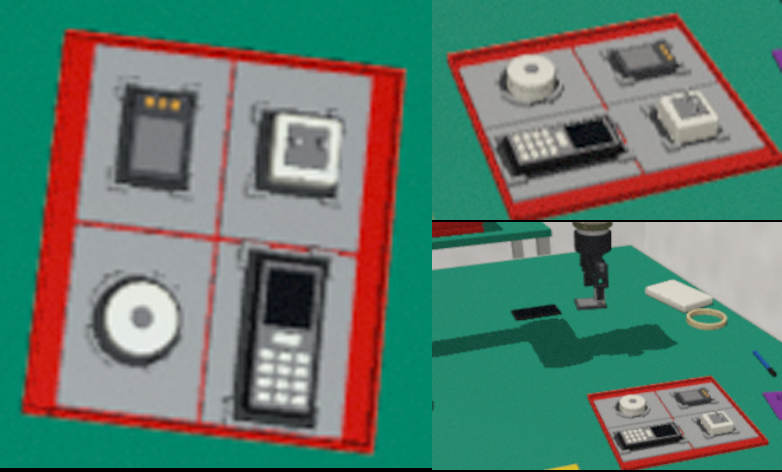

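All four are flat in their nests. The case is within about 1.5 mm of its nest centre and the adapter within about 2.5 mm. The touch handset and the big battery have not moved. Handing in.

```bash
python3 -c "from station import bot; print(bot.close_job())"
```

```text
the job is handed in; nothing more can be done
None
```

The phone kit is packed and handed in at about 34 s. The keypad handset, small battery, plug adapter and round case went into their matching nests in that order. I lowered each one until it touched the floor, with no more than about 15 N measured, then opened the fingers only partway.

**Final checks:** the last top and side pictures show all four lying flat and right way up inside their ribs. I measured the case about 1.5 mm and the adapter about 2.5 mm from their nest centres; the handset and battery I checked by eye only. The keyless handset and the larger battery were never touched and look unmoved. The arm ended clear of everything.

**What disagreed or failed:**
- The first move calls were refused because their rows were incomplete, before anything moved.
- The case gripped about 1.4 mm narrower than I expected for its diameter. The pictures showed it centred and level, so I went on.

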